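Knock a moulded boot heel out of its mould

ROBOT

A 6-joint arm with a two-finger parallel gripper is mounted at the origin on the work surface. World frame = base frame: x ahead of the robot, y to its left, z up, the work surface at z = 0. Lengths are in mm, angles in rad, forces in N, time in s.
With the tool pointing down it reaches from about 350 to 975 mm from the base axis. Payload 7.1 kg.
Tool frame: the origin (TCP) lies at the very end of the fingers, on their centre line; the grasp point (between the pads) lies 19 mm behind it; y points along the fingers, x is the direction in which the jaws open and shut, and the axes are right-handed (so a half turn about y gives the same grasp; the last joint's range is limited). The gripper opens to 88 mm and grips with 3 to 60 N. Pads are 20 mm wide; open, the fingers measure 115 mm over their backs; the gripper's body (75 mm by 178 mm) begins 61 mm behind the grasp point.
Start: joints at [-1.172, 0.423, 1.63, -0, 1.089, -0.019], TCP at [253.609, -571.215, 222.675] pointing down, gripper open.
Joint ranges: [-3, 3], [-0.9, 2.11], [0.09, 2.58], [-1.31, 4.45], [0.11, 2.69], [-2.54, 2.54]. Speed limits (rad/s): [2.39, 2.39, 3.01, 3.14, 3.14, 3.14].

INTERFACE

Orientations are given as a rotation vector (axis times angle).
In Python, from workcell import ctrl gives the robot as it stands. The module is installed in compiled form; this text tells all that it offers.
- The arm moves only by the tool jog_arm, never from a script. Its argument "steps" is a list of rows, each an object with "turn": the turn, a rotation vector about the world's x, y, z scaled (see below), a list of three; "dp": the shift along the world's x, y, z scaled (see below), a list of three; "claw": the opening, from 0 (shut) to 1 (fully open). In form: [{"turn": [wx, wy, wz], "dp": [x, y, z], "claw": claw}, ...]. A call has 1 to 12 rows; each row is the pose to reach, as a shift and turn from the pose measured when the call began, turning the shorter way round; what a row does not reach only later rows make up. The controller multiplies each number of a shift by 80 mm and each number of a turn by pi rad. A row lasts 1/12 s, in which the tool goes at most 41.7 mm and 7.16 degrees, less where a joint would pass 70% of its speed; a pose out of reach is approached as far as the arm can. A call with a number of a shift or a turn outside -1 to 1 is refused whole. A call with a gripper value outside its range is refused whole. The fingers move at their own pace and stop on an object; the grip force is fixed at half the most. Time passes only in rows, so rows that repeat a pose let the fingers close. It gives the time, the measured TCP pose, the force and the opening at its end, in the units of the state.
- ctrl.get_obs(): the state, without advancing time (a new reading comes with each control period).
- ctrl.get_image(name): name is "side" or "top" or "wrist"; returns a dict with "img" (384x512x3 uint8, red, green, blue), "range_z" (384x512 float32, mm along the optical axis (not along the pixel's ray), 0 where there is no reading), "fovy" (degrees; the focal length in pixels is half the picture's height over the tangent of half this angle, whatever the lens; pixels are square), "cx", "cy" (the principal point, pixels), "dist_coeffs" ([k1, k2, p1, p2, k3] as OpenCV has them; the pictures are not rectified), "camera_from_world" (4x4, takes a point from world to camera coordinates); the wrist camera has in their place "hand_eye" (4x4, takes a point from camera to tool coordinates, whose origin is the TCP and whose axes are the tool frame's). Camera axes: x right, y down, z forward; pixel columns grow to the right and rows downward; lengths in mm; the calibration is good to about 2 mm. A picture is of the moment at which its call begins: read the wrist's pose just before it.
- ctrl.close_job(): hands the job in, once; it reports no verdict.
The state is a dict: "t": time; "qpos": joint angles; "qvel": joint speeds; "joint_torque": joint torques, N m; "ee_pos": TCP position; "orientation": TCP orientation; "ft_force": force on the tool from outside, world axes, zero at the start; "moment": the same for the moment, N m; "width": finger opening in mm.
Only numpy, scipy, OpenCV 4.12 (cv2) and the standard library are available. Lean on these libraries where they do the work, as an engineer would, in place of code of your own. Each camera call takes 0.05 s, during which the arm holds its last target.

TASK

A moulded boot heel is stuck in the pocket of the aluminium mould, flush with its top. Raise the knockout handle so that the rod pushes the heel up out of the pocket, then take the heel and set it down flat in the empty steel tray, lugs still facing up, let go of it, and push the knockout handle fully back down so the mould is ready again. Leave the tin, the roller and the hammer where they are.

Things in the scene. Friction and masses are not known exactly. Their poses are not given: they have to be found in the camera images.
- mould: Aluminium heel mould, 150 (x) x 130 (y) mm, fixed on four pillars; origin at the centre of its foot on the bench, z up, turned only about z. Flat top 108 mm above the bench. Centred in it a D-shaped pocket 34 mm deep (floor at 74 mm), 1 mm clear of the heel all round, straight sides along x, round end to +x; the knockout rod comes up through its floor. Knockout handle on the -x side.
- pocket (a point): Centre of the pocket's mouth, level with the mould's top face (108 mm above the bench). Axes as the mould's.
- knockout (a joint): Height of the knockout (rod, cross arm, handle: one rigid piece) in m: 0 fully down, 0.036 fully up (stop); starts at 0 to 0.005. The rod meets the heel at 0.008 and at 0.036 has raised it 28 mm. Stiff (7 N friction, 0.25 kg): it stays where it is left, also under the heel. Lifting takes about 10 N, up to 20 N while the heel sticks (first 10 mm); pushing down 5 to 10 N.
- handle (a point): Centre of the knockout's T-bar: a level round steel bar 16 mm thick, 84 mm long, along the mould's y axis, on an upright post 14 mm thick. It is 115 mm from the pocket's axis on the mould's -x side, 135 mm above the bench plus the joint's value. Axes as the mould's. The mould's edge is 40 mm away from the bar's centre, its top 27 mm lower.
- heel: The loose boot heel itself, hard black rubber, 0.13 kg or so; origin at the centre of its underside, 17 mm below heel_center.
- heel_center (a point): Centre of the heel, half-way up: black rubber D-shaped block, 66 mm long (x -33 to +33), 54 wide (y), 34 high, lugs and grooves across its top. Sides straight from x -33 to +6, then a half round of radius 27. z points up out of the lugs. At the start it is in the pocket, top flush with the mould's, axes as the mould's; it cannot be gripped until raised.
- tray: Empty open steel tray, fixed to the bench, 200 (x) x 240 (y) x 30 mm high, walls and floor 5 mm thick. Origin at the centre of its underside on the bench; turned only about z.
- tin: Closed steel tin standing on the bench, 76 mm across, 85 mm high; origin at the centre of its underside. To be left alone.
- roller: Hand roller with a wooden handle and steel wheel lying on the bench, about 170 mm long, 36 mm high; to be left alone.
- hammer: Hammer lying on the bench; to be left alone.

How it is judged:
By the outcome, as a careful person would: the job done as asked, in the order asked, and still so for the second after the job is handed in, with the robot touching nothing.
It also fails if it takes over 64 s, if anything falls off the work surface, if the arm or the gripper's body presses on something with over 40 N, if the wrist force passes 120 N, or if a joint passes its speed limit or range.

## Working session

There is one attempt and no reset: what is moved stays moved. The work goes in short steps, Python scripts to look and compute and a tool call to move; the robot and the scene stay as the last step left them, time stands still between calls to the robot, and variables do not carry over. Pictures are saved under pics/ and viewed, and the job is handed in when it is done.

Besides the shell and the picture viewer there is one more tool, called as name(argument=value, ...) on one line, values as JSON. jog_arm: Moves the arm, as the interface text tells. Its arguments: {"type":"object","properties":{"steps":{"type":"array","items":{"type":"object","properties":{"turn":{"type":"array","items":{"type":"number"}},"dp":{"type":"array","items":{"type":"number"}},"claw":{"type":"number"}}}}},"required":["steps"]}

```bash
mkdir -p pics; cat > h.py <<'E'
from workcell import ctrl
import numpy as np, cv2
def grab(n,fn):
    o=ctrl.get_obs(); d=ctrl.get_image(n); cv2.imwrite('pics/'+fn+'.png',d['img'][:,:,::-1]); 
    np.save('pics/'+fn+'.npy',{'d':d,'o':o},allow_pickle=True); return o,d
def load(fn):
    a=np.load('pics/'+fn+'.npy',allow_pickle=True).item(); return a['o'],a['d']
def cam(o,d):
    f=192/np.tan(np.radians(d['fovy'])/2); K=np.array([[f,0,d['cx']],[0,f,d['cy']],[0,0,1.]])
    if 'camera_from_world' in d: W=np.linalg.inv(d['camera_from_world'])
    else:
        T=np.eye(4); T[:3,:3]=cv2.Rodrigues(np.array(o['orientation'],float))[0]; T[:3,3]=o['ee_pos']; W=T@d['hand_eye']
    return K,W
def rays(o,d,uv):
    K,W=cam(o,d); p=cv2.undistortPoints(np.array(uv,float).reshape(-1,1,2),K,np.array(d['dist_coeffs'],float)).reshape(-1,2)
    return W[:3,3],(W[:3,:3]@np.c_[p,np.ones(len(p))].T).T
def onplane(o,d,uv,z):
    c,r=rays(o,d,uv); return c+r*((z-c[2])/r[:,2])[:,None]
def cloud(o,d):
    K,W=cam(o,d); z=d['range_z']; v,u=np.mgrid[:384,:512]
    c,r=rays(o,d,np.c_[u.ravel(),v.ravel()]); P=c+r*z.ravel()[:,None]; P[z.ravel()==0]=np.nan
    return P.reshape(384,512,3)
E
python3 - <<'E'
from h import *
for n in('top','side','wrist'):
    o,d=grab(n,n+'0'); print(n,d['fovy'],d['cx'],d['cy'],d['dist_coeffs'])
print(o)
E
```

```text
top 45.6773978111929 262.64117342211205 195.5013895968732 [-0.02561016  0.          0.          0.          0.        ]
side 46.76038667659939 255.902822245516 195.94685775633894 [-0.14285671  0.          0.          0.          0.        ]
wrist 67.5015685335064 251.890012146935 188.16679000450267 [-0.0516731  0.         0.         0.         0.       ]
{'t': 0.1, 'qpos': array([-1.17200423e+00,  4.23775691e-01,  1.63060484e+00, -1.74890988e-06,
        1.08856739e+00, -1.90023533e-02]), 'qvel': array([ 0.00207615, -0.00318364, -0.00136327, -0.00106146,  0.0005859 ,
       -0.00081014]), 'joint_torque': array([ 6.11561118e-04, -5.45608771e+01, -2.74325341e+01,  6.45531085e-02,
        1.86820782e-02, -1.69485827e-05]), 'ee_pos': array([ 253.4215556 , -570.7779608 ,  221.97581151]), 'orientation': array([-1.37758809,  0.89700636, -0.89516049]), 'ft_force': array([-1.17101854,  0.64409926,  1.03254575]), 'moment': array([-0.04713082,  0.05625776,  0.02159545]), 'width': 87.61322156474439}
```

View pics/top0.png

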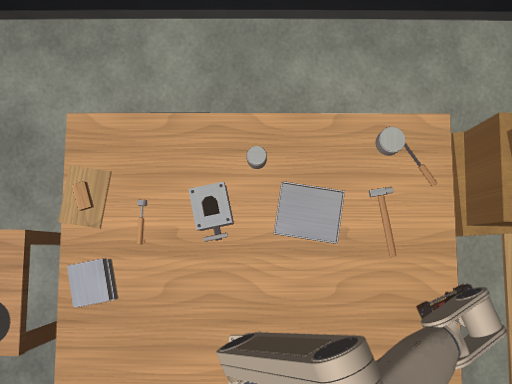

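View pics/side0.png

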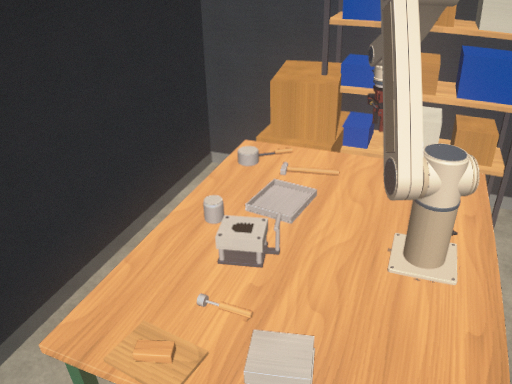

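View pics/wrist0.png

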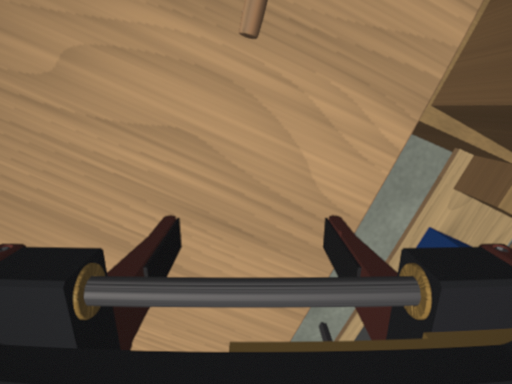

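The top view shows the mould at about (210,205) with its handle at (216,236) towards the robot. The tray is at (309,212), the tin at (257,156) and the hammer at (385,220). I'll measure these next.

```bash
python3 - <<'E'
from h import *
o,d=load('top0'); P=cloud(o,d); Z=P[...,2]
print(cv2.Rodrigues(np.array(o['orientation']))[0].round(3))
def rect(m,z,name):
    c=max(cv2.findContours(m.astype(np.uint8),cv2.RETR_EXTERNAL,cv2.CHAIN_APPROX_NONE)[0],key=cv2.contourArea)
    w=onplane(o,d,c.reshape(-1,2),z)[:,:2].astype(np.float32); r=cv2.minAreaRect(w); print(name,r,len(c)); return r
v,u=np.mgrid[:384,:512]
win=lambda a,b,c,e:(u>a)&(u<b)&(v>c)&(v<e)
m=win(180,245,170,229)&(Z>95)&(Z<125); rect(m,108,'mould'); print(np.nanmedian(Z[m]))
m=win(195,240,226,246)&(Z>115); rect(m,143,'bar'); print(np.nanmedian(Z[m]),np.nanmax(Z[m]), P[m].mean(0))
img=d['img'].astype(int); g=img.sum(2)
m=win(195,225,188,222)&(g<150); rect(m,108,'heel')
m=win(265,355,170,255)&(Z>3)&(Z<60); rect(m,30,'tray'); print(np.nanmedian(Z[m]))
m=win(240,275,140,175)&(Z>70); rect(m,85,'tin');
for n,b in (('roller',(130,155,190,250)),('hammer',(360,405,175,265))):
    m=win(*b)&(Z>8); rect(m,15,n)
c=cv2.resize(d['img'][150:260,170:360,::-1],None,fx=4,fy=4,interpolation=cv2.INTER_CUBIC); cv2.imwrite('pics/c1.png',c)
E
```

```text
[[ 0.406 -0.001  0.914]
 [-0.914  0.001  0.406]
 [-0.001 -1.     0.   ]]
mould ((573.234619140625, 173.46298217773438), (150.40512084960938, 130.831787109375), 11.722999572753906) 149
107.54105335588963
bar ((460.7102355957031, 149.8420867919922), (15.560876846313477, 83.85785675048828), 11.348724365234375) 53
143.7471311996278 152.95005834466315 [461.21173543 151.52500568 143.20155432]
heel ((572.9920654296875, 172.06985473632812), (63.755374908447266, 50.123355865478516), 12.07573413848877) 53
tray ((549.8043823242188, -182.39089965820312), (269.5790100097656, 239.502197265625), 75.87422943115234) 331
6.541388484769868
tin ((756.7211303710938, 8.295005798339844), (73.1825180053711, 70.3130874633789), 44.713741302490234) 60
roller ((518.4244995117188, 438.7980651855469), (165.0656280517578, 38.2394905090332), 0.2554188370704651) 117
hammer ((520.6290893554688, -464.24517822265625), (260.01763916015625, 89.00511169433594), 1.256747841835022) 180
```

View pics/c1.png

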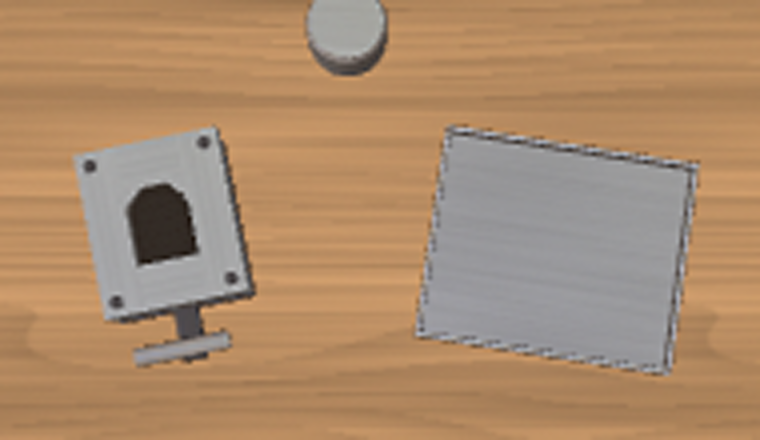

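The mould is at about (573,173.4) with a yaw of 11.8°, and the bar is at (461,150), which agrees with that. Next I'll measure the tray from its corners.

```bash
python3 - <<'E'
from h import *
o,d=load('top0')
q=np.array([(449,127),(697,165),(667,373),(417,335)])/4+[170,150]
w=onplane(o,d,q,30); print(w.round(1),w.mean(0)); e=w[0]-w[3]; print(np.degrees(np.arctan2(e[1],e[0])),np.linalg.norm(e),np.linalg.norm(w[0]-w[1]))
E
```

```text
[[ 668.6  -88.9   30. ]
 [ 632.9 -321.2   30. ]
 [ 439.  -289.7   30. ]
 [ 474.1  -58.4   30. ]] [ 553.6478777  -189.54781485   30.        ]
-8.912759684525845 196.89148424699525 235.0525616073455
```

jog_arm(steps=[{"turn": [0,0,0.048],"dp": [0.28,1,0],"claw": 1},{"turn": [0,0,0.048],"dp": [0.28,1,0],"claw": 1},{"turn": [0,0,0.048],"dp": [0.28,1,0],"claw": 1}])

```text
t: 0.4
ee_pos: [275.9, -484.4, 220.7]
orientation: [-1.422, 0.783, -0.773]
ft_force: [-0.0, -0.6, -0.2]
width: 87.8
```

jog_arm(steps=[{"turn": [0,0,0.048],"dp": [0.28,1,0],"claw": 1},{"turn": [0,0,0.048],"dp": [0.28,1,0],"claw": 1},{"turn": [0,0,0.048],"dp": [0.28,1,0],"claw": 1}])

```text
t: 0.65
ee_pos: [298.0, -399.1, 219.9]
orientation: [-1.46, 0.667, -0.652]
ft_force: [-0.7, 0.2, 0.1]
width: 87.8
```

jog_arm(steps=[{"turn": [0,0,0.048],"dp": [0.28,1,0],"claw": 1},{"turn": [0,0,0.048],"dp": [0.28,1,0],"claw": 1},{"turn": [0,0,0.048],"dp": [0.28,1,0],"claw": 1}])

```text
t: 0.9
ee_pos: [320.2, -314.4, 219.3]
orientation: [-1.493, 0.55, -0.53]
ft_force: [-0.0, 1.3, -0.2]
width: 87.8
```

jog_arm(steps=[{"turn": [0,0,0.048],"dp": [0.28,1,0],"claw": 1},{"turn": [0,0,0.048],"dp": [0.28,1,0],"claw": 1},{"turn": [0,0,0.048],"dp": [0.28,1,0],"claw": 1}])

```text
t: 1.15
ee_pos: [342.7, -230.3, 219.1]
orientation: [-1.519, 0.431, -0.408]
ft_force: [-0.5, -0.9, -0.5]
width: 88.1
```

jog_arm(steps=[{"turn": [0,0,0.048],"dp": [0.28,1,0],"claw": 1},{"turn": [0,0,0.048],"dp": [0.28,1,0],"claw": 1},{"turn": [0,0,0.048],"dp": [0.28,1,0],"claw": 1}])

```text
t: 1.4
ee_pos: [366.0, -146.6, 219.1]
orientation: [-1.54, 0.311, -0.287]
ft_force: [0.0, -1.3, 0.4]
width: 87.5
```

jog_arm(steps=[{"turn": [0,0,0.048],"dp": [0.28,1,0],"claw": 1},{"turn": [0,0,0.048],"dp": [0.28,1,0],"claw": 1},{"turn": [0,0,0.048],"dp": [0.28,1,0],"claw": 1}])

```text
t: 1.65
ee_pos: [390.0, -63.0, 219.4]
orientation: [-1.554, 0.189, -0.166]
ft_force: [0.5, -0.6, 0.4]
width: 87.4
```

jog_arm(steps=[{"turn": [0,0,0.048],"dp": [0.28,1,0],"claw": 1},{"turn": [0,0,0.048],"dp": [0.28,1,0],"claw": 1},{"turn": [0,0,0.048],"dp": [0.28,1,0],"claw": 1}])

```text
t: 1.9
ee_pos: [414.8, 20.5, 219.9]
orientation: [-1.56, 0.066, -0.046]
ft_force: [0.0, -0.8, 0.5]
width: 87.6
```

jog_arm(steps=[{"turn": [0,0,0.045],"dp": [0.2,0.75,0],"claw": 1},{"turn": [0,0,0.045],"dp": [0.2,0.75,0],"claw": 1},{"turn": [0,0,0.045],"dp": [0.2,0.75,0],"claw": 1},{"turn": [0,0,0.045],"dp": [0.2,0.75,0],"claw": 1}])

```text
t: 2.23
ee_pos: [431.3, 80.2, 219.7]
orientation: [-1.562, -0.044, 0.066]
ft_force: [0.6, -0.0, -0.6]
width: 87.9
```

```bash
cat >> h.py <<'E'
def st():
    o=ctrl.get_obs(); R=cv2.Rodrigues(np.array(o['orientation'],float))[0]
    print('t',round(o['t'],2),'p',o['ee_pos'].round(1),'jawyaw',np.degrees(np.arctan2(R[1,0],R[0,0])).round(2),'axis',R[:,1].round(3),'F',o['ft_force'].round(1),'w',o['width'].round(1),'q',o['qpos'].round(2)); return o,R
E
python3 - <<'E'
from h import *
st(); grab('wrist','w1')
E
```

```text
Traceback (most recent call last):
  File "h.py", line 25, in st
    print('t',round(o['t'],2),'p',o['ee_pos'].round(1),'jawyaw',np.degrees(np.arctan2(R[1,0],R[0,0])).round(2),'axis',R[:,1].round(3),'F',o['ft_force'].round(1),'w',o['width'].round(1),'q',o['qpos'].round(2)); return o,R
                                                                                                                                                                     ^^^^^^^^^^^^^^^^
AttributeError: 'float' object has no attribute 'round'
```

```bash
sed -i "s/o\['width'\].round(1)/round(float(o['width']),1)/" h.py
python3 - <<'E'
from h import *
st(); grab('wrist','w1')
E
```

```text
t 2.23 p [431.3  80.2 219.7] jawyaw 4.04 axis [-0.014  0.008 -1.   ] F [ 0.6 -0.  -0.6] w 87.9 q [0.15 0.16 2.02 0.01 0.98 0.07]
```

View pics/w1.png

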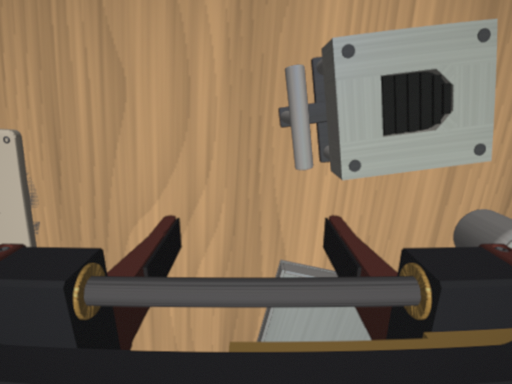

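The wrist view shows the bar centred at about (299,117), running from (295,67) to (304,168). The mould top fills the right side with the heel at (417,103). I'll measure both.

```bash
cat >> h.py <<'E'
def rectw(o,d,m,z,name):
    c=max(cv2.findContours(m.astype(np.uint8),cv2.RETR_EXTERNAL,cv2.CHAIN_APPROX_NONE)[0],key=cv2.contourArea)
    w=onplane(o,d,c.reshape(-1,2),z)[:,:2].astype(np.float32); r=cv2.minAreaRect(w); print(name,r,len(c)); return r
E
python3 - <<'E'
from h import *
o,d=load('w1'); P=cloud(o,d); Z=P[...,2]
v,u=np.mgrid[:384,:512]
m=(u>275)&(u<318)&(v>50)&(v<185)&(Z>125); print('top z',np.nanpercentile(Z[m],[50,90,98]),P[m].mean(0)); rectw(o,d,m,136,'bar')
m=(u>318)&(v<185)&(Z>100)&(Z<116); print(np.nanmedian(Z[m])); rectw(o,d,m,108,'mould')
g=d['img'].astype(int).sum(2); m=(u>375)&(u<462)&(v>60)&(v<145)&(g<230); rectw(o,d,m,108,'heel')
E
```

```text
top z [144.57634657 146.00644783 146.63689565] [463.51233963 149.98975835 143.97704145]
bar ((464.9060974121094, 148.0821990966797), (16.573753356933594, 86.77590942382812), 11.541396141052246) 238
108.03083644622325
mould ((576.2518310546875, 171.84317016601562), (153.17755126953125, 130.712158203125), 11.809103965759277) 600
heel ((577.1364135742188, 172.43466186523438), (66.38341522216797, 53.816436767578125), 11.900748252868652) 226
```

jog_arm(steps=[{"turn": [-0.0025,-0.0045,0.043],"dp": [0.4,0.86,0],"claw": 0.5},{"turn": [-0.0025,-0.0045,0.043],"dp": [0.4,0.86,0],"claw": 0.5},{"turn": [-0.0025,-0.0045,0.043],"dp": [0.4,0.86,0],"claw": 0.5},{"turn": [-0.0025,-0.0045,0.043],"dp": [0.4,0.86,0],"claw": 0.5},{"turn": [-0.0025,-0.0045,0.043],"dp": [0.4,0.86,0],"claw": 0.5},{"turn": [-0.0025,-0.0045,0.043],"dp": [0.4,0.86,0],"claw": 0.5}])

```text
t: 2.78
ee_pos: [462.2, 146.7, 219.4]
orientation: [-1.567, -0.157, 0.16]
ft_force: [-0.2, 0.1, -0.3]
width: 51.4
```

```bash
python3 - <<'E'
from h import *
st(); grab('wrist','w2')
E
```

```text
t 2.78 p [462.2 146.7 219.4] jawyaw 11.59 axis [-0.002 -0.002 -1.   ] F [-0.2  0.1 -0.3] w 51.4 q [ 0.28  0.22  1.93 -0.    0.99  0.08]
```

View pics/w2.png

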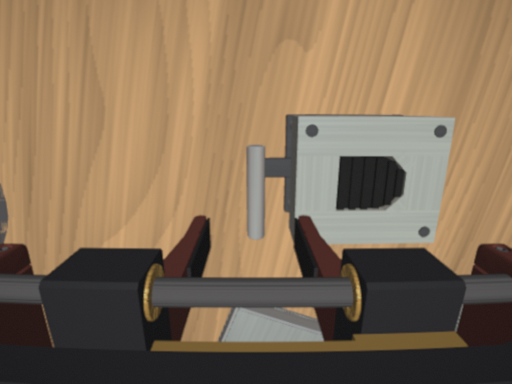

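jog_arm(steps=[{"dp": [0.01,0.03,-0.3],"claw": 0.5},{"dp": [0.01,0.03,-0.6],"claw": 0.5},{"dp": [0.01,0.03,-0.6],"claw": 0.5},{"dp": [0.01,0.03,-0.6],"claw": 0.5}])

```text
invalid input at $.steps[0]: expected keys turn, dp, claw
```

```bash
python3 - <<'E'
from h import *
st(); o,d=grab('wrist','w3')
P=cloud(o,d); Z=P[...,2]
v,u=np.mgrid[:384,:512]
m=(u>215)&(u<300)&(v<260)&(Z>130)&(Z<152); print('top z',np.nanpercentile(Z[m],[50,90,98]),P[m].mean(0)); rectw(o,d,m,138,'bar')
E
```

```text
t 2.83 p [462.3 146.8 219.5] jawyaw 11.59 axis [-0.001 -0.002 -1.   ] F [ 0.5 -0.5 -0.8] w 47.6 q [ 0.28  0.22  1.93 -0.    0.99  0.08]
top z [144.68470063 146.13860537 146.77060139] [463.8365566  151.23000014 144.08399218]
bar ((464.7371826171875, 147.2138214111328), (15.670671463012695, 86.89410400390625), 11.340002059936523) 214
```

View pics/w3.png

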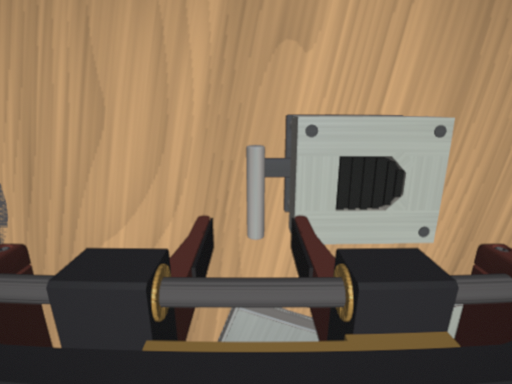

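The move was refused because each row needs a turn, so the arm hasn't moved. The bar reads (464,149), with its top at about 146.

jog_arm(steps=[{"turn": [0,0,0],"dp": [0.02,0.03,-0.3],"claw": 0.5},{"turn": [0,0,0],"dp": [0.02,0.03,-0.6],"claw": 0.5},{"turn": [0,0,0],"dp": [0.02,0.03,-0.6],"claw": 0.5},{"turn": [0,0,0],"dp": [0.02,0.03,-0.6],"claw": 0.5}])

```text
t: 3.22
ee_pos: [463.0, 148.7, 171.1]
orientation: [-1.567, -0.155, 0.162]
ft_force: [-0.6, 0.0, 0.5]
width: 43.9
```

```bash
python3 - <<'E'
from h import *
st(); o,d=grab('wrist','w4')
E
```

```text
t 3.22 p [463.  148.7 171.1] jawyaw 11.56 axis [-0.004 -0.002 -1.   ] F [-0.6  0.   0.5] w 43.9 q [ 0.29  0.3   1.97 -0.    0.88  0.09]
```

View pics/w4.png

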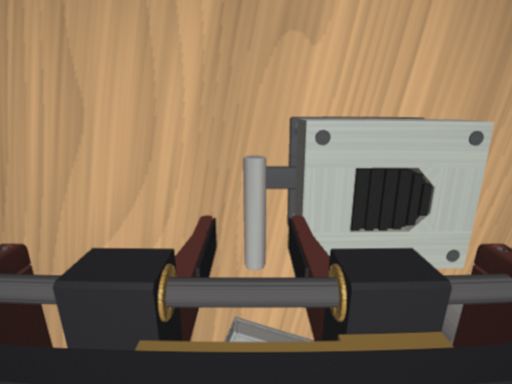

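The bar at u≈255 is centred between the fingers at (212,293). I'll go down and grip.

jog_arm(steps=[{"turn": [0,0,0],"dp": [0,0,-0.3],"claw": 0.5},{"turn": [0,0,0],"dp": [0,0,-0.55],"claw": 0.5},{"turn": [0,0,0],"dp": [0,0,-0.65],"claw": 0.5},{"turn": [0,0,0],"dp": [0,0,-0.65],"claw": 0.5},{"turn": [0,0,0],"dp": [0,0,-0.65],"claw": 0.5}])

```text
t: 3.68
ee_pos: [464.5, 149.1, 120.9]
orientation: [-1.566, -0.157, 0.159]
ft_force: [-0.4, 0.9, -0.4]
width: 44.1
```

jog_arm(steps=[{"turn": [0,0,0],"dp": [0,0,0],"claw": 0},{"turn": [0,0,0],"dp": [0,0,0],"claw": 0},{"turn": [0,0,0],"dp": [0,0,0],"claw": 0},{"turn": [0,0,0],"dp": [0,0,0],"claw": 0},{"turn": [0,0,0],"dp": [0,0,0],"claw": 0},{"turn": [0,0,0],"dp": [0,0,0],"claw": 0},{"turn": [0,0,0],"dp": [0,0,0],"claw": 0},{"turn": [0,0,0],"dp": [0,0,0],"claw": 0}])

```text
t: 4.35
ee_pos: [464.7, 149.2, 121.2]
orientation: [-1.566, -0.158, 0.159]
ft_force: [-1.3, 0.3, 5.1]
width: 15.0
```

jog_arm(steps=[{"turn": [0,0,0],"dp": [0,0,0.05],"claw": 0},{"turn": [0,0,0],"dp": [0,0,0.1],"claw": 0},{"turn": [0,0,0],"dp": [0,0,0.15],"claw": 0},{"turn": [0,0,0],"dp": [0,0,0.2],"claw": 0},{"turn": [0,0,0],"dp": [0,0,0.25],"claw": 0},{"turn": [0,0,0],"dp": [0,0,0.25],"claw": 0}])

```text
t: 4.85
ee_pos: [464.7, 149.2, 141.3]
orientation: [-1.566, -0.158, 0.159]
ft_force: [1.3, 1.7, -4.5]
width: 15.4
```

```bash
python3 - <<'E'
from h import *
st(); o,d=grab('wrist','w5')
E
```

```text
t 4.85 p [464.7 149.2 141.3] jawyaw 11.56 axis [-0.001 -0.001 -1.   ] F [ 1.3  1.7 -4.5] w 15.4 q [ 0.29  0.35  1.99 -0.    0.81  0.09]
```

View pics/w5.png

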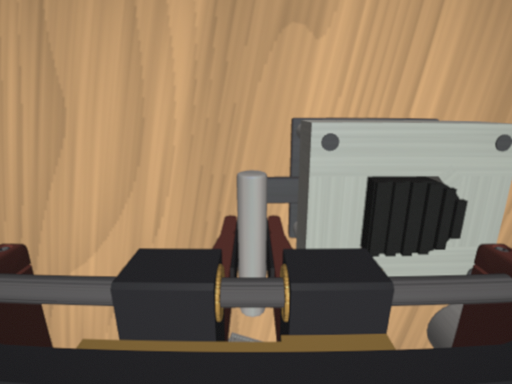

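The bar at (252,240) is gripped and the heel at (415,215) is starting to come up. I'll check how far it has risen.

```bash
cat >> h.py <<'E'
def lev(o,d):
    P=cloud(o,d); Z=P[...,2]; c=np.radians(11.75)
    x=P[...,0]-575; y=P[...,1]-172.5; X=x*np.cos(c)+y*np.sin(c); Y=-x*np.sin(c)+y*np.cos(c)
    m=(abs(X)<25)&(abs(Y)<18); print('heel z',np.nanpercentile(Z[m],[5,50,90,97]).round(1))
    m=(abs(X+115)<15)&(Y>15)&(Y<42)&(Z>125)&(Z<200); print('bar top',np.nanpercentile(Z[m],[50,90,97]).round(1),m.sum())
    m=(abs(X)<72)&(abs(Y)<62)&((abs(X)>40)|(abs(Y)>32)); print('mould',np.nanmedian(Z[m]))
E
python3 - <<'E'
from h import *
for n in ('w4','w5'): lev(*load(n))
E
```

```text
heel z [103.6 107.7 108.8 109.2]
bar top [144.6 146.1 146.5] 899
mould 108.7732395581854
heel z [118.3 122.2 123.3 123.7]
bar top [164.5 165.9 166.3] 1574
mould 108.46791526182072
```

jog_arm(steps=[{"turn": [0,0,0],"dp": [0,0,0.05],"claw": 0},{"turn": [0,0,0],"dp": [0,0,0.1],"claw": 0},{"turn": [0,0,0],"dp": [0,0,0.15],"claw": 0},{"turn": [0,0,0],"dp": [0,0,0.18],"claw": 0},{"turn": [0,0,0],"dp": [0,0,0.18],"claw": 0},{"turn": [0,0,0],"dp": [0,0,0.18],"claw": 0}])

```text
t: 5.4
ee_pos: [464.7, 149.1, 155.1]
orientation: [-1.566, -0.158, 0.159]
ft_force: [7.8, 1.0, -19.1]
width: 15.1
```

```bash
python3 - <<'E'
from h import *
st(); o,d=grab('wrist','w6'); lev(o,d)
E
```

```text
t 5.4 p [464.7 149.1 155.1] jawyaw 11.56 axis [-0.001 -0.001 -1.   ] F [  7.8   1.  -19.1] w 15.1 q [ 0.29  0.32  1.98 -0.    0.84  0.09]
heel z [131.7 135.7 136.8 137.2]
bar top [177.8 179.3 179.8] 1574
mould 108.5416443077452
```

It has risen the full 28 mm and is at the stop. I'll release and retreat upward.

jog_arm(steps=[{"turn": [0,0,0],"dp": [0,0,0],"claw": 0.5},{"turn": [0,0,0],"dp": [0,0,0],"claw": 0.5},{"turn": [0,0,0],"dp": [0,0,0],"claw": 0.5},{"turn": [0,0,0],"dp": [0,0,0],"claw": 0.5},{"turn": [0,0,0],"dp": [0,0,0],"claw": 0.5},{"turn": [0,0,0],"dp": [0,0,0.3],"claw": 0.5},{"turn": [0,0,0],"dp": [0,0,0.7],"claw": 0.5},{"turn": [0,0,0],"dp": [0,0,1],"claw": 0.5},{"turn": [0,0,0],"dp": [0,0,1],"claw": 1},{"turn": [0,0,0],"dp": [0,0,1],"claw": 1}])

```text
t: 6.28
ee_pos: [465.4, 149.4, 236.5]
orientation: [-1.566, -0.16, 0.157]
ft_force: [0.3, -0.8, -1.0]
width: 54.0
```

```bash
python3 - <<'E'
from h import *
st(); o,d=grab('wrist','w7'); lev(o,d)
o,d=grab('top','t7'); lev(o,d)
E
```

```text
t 6.28 p [465.4 149.4 236.5] jawyaw 11.56 axis [ 0.002 -0.001 -1.   ] F [ 0.3 -0.8 -1. ] w 54.0 q [ 0.29  0.2   1.91 -0.    1.02  0.09]
heel z [131.5 135.6 136.8 137.3]
bar top [177.8 179.3 179.6] 680
mould 109.27737821612641
heel z [127.3 133.9 137.3 140.2]
bar top nan 0
mould 108.82570459646854
  return np.nanmean(a, axis, out=out, keepdims=keepdims)
```

View pics/w7.png

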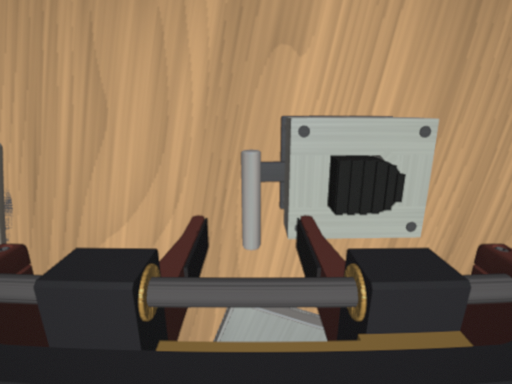

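```bash
python3 - <<'E'
from h import *
o,d=load('w7'); print(d['hand_eye'].round(2))
P=cloud(o,d);Z=P[...,2];v,u=np.mgrid[:384,:512]
m=(u>315)&(u<415)&(v>145)&(v<225)&(Z>122)&(Z<150); rectw(o,d,m,136,'heel top'); print(P[m].mean(0))
E
```

```text
[[   1.     -0.     -0.      0.19]
 [   0.     -0.27    0.96 -162.22]
 [  -0.     -0.96   -0.27   73.13]
 [   0.      0.      0.      1.  ]]
heel top ((574.5419921875, 172.71961975097656), (69.29230499267578, 56.39271545410156), 11.816437721252441) 230
[572.30706996 172.74793813 134.38399476]
```

jog_arm(steps=[{"turn": [0,0,-0.25],"dp": [0.67,0.14,0],"claw": 1},{"turn": [0,0,-0.25],"dp": [0.67,0.14,0],"claw": 1},{"turn": [0,0,-0.25],"dp": [0.67,0.14,0],"claw": 1},{"turn": [0,0,-0.25],"dp": [0.67,0.14,0],"claw": 1},{"turn": [0,0,-0.25],"dp": [0.67,0.14,0],"claw": 1},{"turn": [0,0,-0.25],"dp": [0.67,0.14,0],"claw": 1},{"turn": [0,0,-0.25],"dp": [0.67,0.14,0],"claw": 1}])

```text
t: 6.97
ee_pos: [516.6, 159.8, 232.6]
orientation: [-1.523, 0.467, -0.458]
ft_force: [0.1, 0.2, -0.1]
width: 88.0
```

jog_arm(steps=[{"turn": [0,0,-0.25],"dp": [0.67,0.14,0],"claw": 1},{"turn": [0,0,-0.25],"dp": [0.67,0.14,0],"claw": 1},{"turn": [0,0,-0.25],"dp": [0.67,0.14,0],"claw": 1},{"turn": [0,0,-0.25],"dp": [0.67,0.14,0],"claw": 1},{"turn": [0,0,-0.25],"dp": [0.67,0.14,0],"claw": 1},{"turn": [0,0,-0.25],"dp": [0.67,0.14,0],"claw": 1},{"turn": [0,0,-0.25],"dp": [0.67,0.14,0],"claw": 1},{"turn": [0,0,-0.25],"dp": [0.67,0.14,0],"claw": 1}])

```text
t: 7.63
ee_pos: [569.3, 170.7, 230.6]
orientation: [-1.298, 1.072, -1.059]
ft_force: [-0.2, -0.8, -0.5]
width: 87.6
```

```bash
python3 - <<'E'
from h import *
st(); o,d=grab('wrist','w8'); 
P=cloud(o,d);Z=P[...,2];v,u=np.mgrid[:384,:512]
m=(Z>122)&(Z<150)&(abs(P[...,0]-576)<45)&(abs(P[...,1]-172)<40); rectw(o,d,m,136,'heel top'); print(np.nanpercentile(Z[m],[50,90]))
E
```

```text
t 7.63 p [569.3 170.7 230.6] jawyaw -78.91 axis [-0.008  0.003 -1.   ] F [-0.2 -0.8 -0.5] w 87.6 q [0.27 0.37 1.69 0.01 1.09 1.64]
heel top ((577.74853515625, 172.7460174560547), (66.74085998535156, 54.08894348144531), 11.855366706848145) 222
[135.80769644 136.96534228]
```

View pics/w8.png

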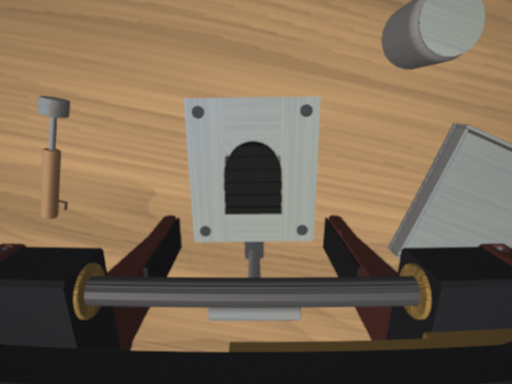

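The heel is centred between the fingers at u≈253, and its top is at about 136.

jog_arm(steps=[{"turn": [-0.001,-0.0025,0.004],"dp": [0.046,0.014,-0.4],"claw": 1},{"turn": [-0.001,-0.0025,0.004],"dp": [0.046,0.014,-0.8],"claw": 1},{"turn": [-0.001,-0.0025,0.004],"dp": [0.046,0.014,-0.8],"claw": 1},{"turn": [-0.001,-0.0025,0.004],"dp": [0.046,0.014,-0.8],"claw": 1}])

```text
t: 8.02
ee_pos: [571.4, 171.5, 165.1]
orientation: [-1.306, 1.056, -1.052]
ft_force: [0.4, -0.5, 0.5]
width: 88.0
```

```bash
python3 - <<'E'
from h import *
st(); o,d=grab('wrist','w9'); 
E
```

```text
t 8.02 p [571.4 171.5 165.1] jawyaw -77.96 axis [-0.005 -0.002 -1.   ] F [ 0.4 -0.5  0.5] w 88.0 q [ 0.27  0.45  1.73 -0.    0.96  1.63]
```

View pics/w9.png

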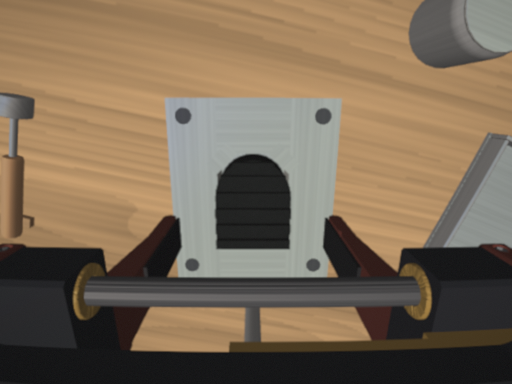

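jog_arm(steps=[{"turn": [0,-0.001,-0.001],"dp": [0.015,0.005,-0.35],"claw": 1},{"turn": [0,-0.001,-0.001],"dp": [0.015,0.005,-0.55],"claw": 1},{"turn": [0,-0.001,-0.001],"dp": [0.015,0.005,-0.65],"claw": 1},{"turn": [0,-0.001,-0.001],"dp": [0.015,0.005,-0.65],"claw": 1},{"turn": [0,-0.001,-0.001],"dp": [0.015,0.005,-0.65],"claw": 1}])

```text
t: 8.48
ee_pos: [574.9, 172.5, 116.1]
orientation: [-1.298, 1.053, -1.058]
ft_force: [-0.0, -0.1, 0.2]
width: 87.6
```

jog_arm(steps=[{"turn": [0,0,0],"dp": [0,0,0],"claw": 0},{"turn": [0,0,0],"dp": [0,0,0],"claw": 0},{"turn": [0,0,0],"dp": [0,0,0],"claw": 0},{"turn": [0,0,0],"dp": [0,0,0],"claw": 0},{"turn": [0,0,0],"dp": [0,0,0],"claw": 0},{"turn": [0,0,0],"dp": [0,0,0],"claw": 0},{"turn": [0,0,0],"dp": [0,0,0],"claw": 0},{"turn": [0,0,0],"dp": [0,0,0],"claw": 0}])

```text
t: 9.15
ee_pos: [575.0, 172.4, 116.4]
orientation: [-1.298, 1.052, -1.058]
ft_force: [-1.0, -1.2, 3.2]
width: 53.9
```

```bash
python3 - <<'E'
from h import *
st(); o,d=grab('wrist','w10'); 
E
```

```text
t 9.15 p [575.  172.4 116.4] jawyaw -78.14 axis [ 0.004 -0.001 -1.   ] F [-1.  -1.2  3.2] w 53.9 q [ 0.27  0.52  1.76 -0.    0.86  1.64]
```

View pics/w10.png

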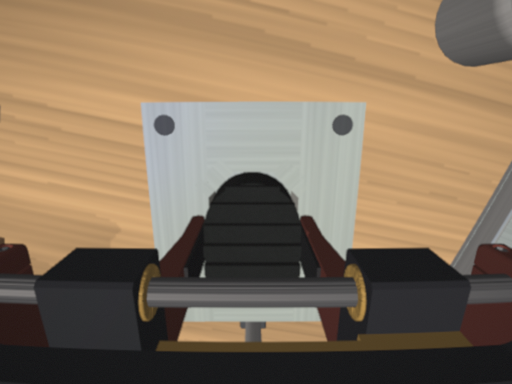

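It is gripped at 53.9 mm. I'll lift straight up.

jog_arm(steps=[{"turn": [0,0,0],"dp": [0,0,0.06],"claw": 0},{"turn": [0,0,0],"dp": [0,0,0.15],"claw": 0},{"turn": [0,0,0],"dp": [0,0,0.3],"claw": 0},{"turn": [0,0,0],"dp": [0,0,0.5],"claw": 0},{"turn": [0,0,0],"dp": [0,0,0.75],"claw": 0},{"turn": [0,0,0],"dp": [0,0,1],"claw": 0},{"turn": [0,0,0],"dp": [0,0,1],"claw": 0}])

```text
t: 9.78
ee_pos: [577.5, 173.2, 201.3]
orientation: [-1.292, 1.048, -1.06]
ft_force: [0.0, 0.5, -0.2]
width: 53.9
```

```bash
python3 - <<'E'
from h import *
st(); o,d=grab('wrist','w11'); grab('side','s11')
E
```

```text
t 9.78 p [577.5 173.2 201.3] jawyaw -78.14 axis [ 0.011  0.002 -1.   ] F [ 0.   0.5 -0.2] w 53.9 q [ 0.27  0.41  1.7  -0.    1.01  1.64]
```

View pics/w11.png

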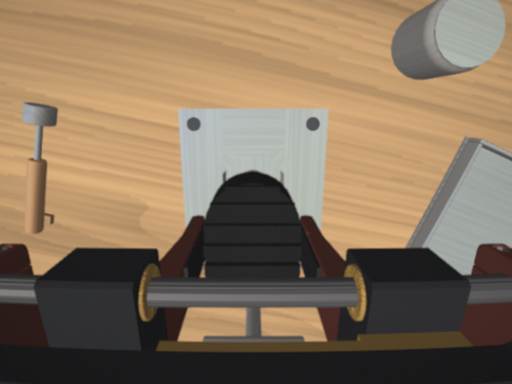

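View pics/s11.png

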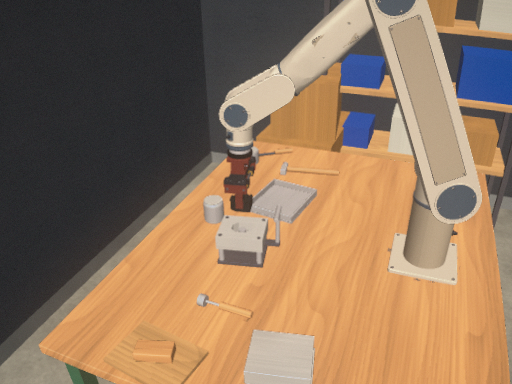

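jog_arm(steps=[{"turn": [0,0.0035,-0.023],"dp": [-0.06,-0.4,0],"claw": 0},{"turn": [0,0.0035,-0.023],"dp": [-0.06,-0.8,0],"claw": 0},{"turn": [0,0.0035,-0.023],"dp": [-0.06,-1,0],"claw": 0},{"turn": [0,0.0035,-0.023],"dp": [-0.06,-1,0],"claw": 0}])

```text
t: 10.22
ee_pos: [569.5, 89.8, 196.1]
orientation: [-1.275, 1.117, -1.108]
ft_force: [-0.1, 0.3, -1.6]
width: 53.9
```

jog_arm(steps=[{"turn": [0,0,-0.023],"dp": [-0.06,-0.5,0],"claw": 0},{"turn": [0,0,-0.023],"dp": [-0.06,-1,0],"claw": 0},{"turn": [0,0,-0.023],"dp": [-0.06,-1,0],"claw": 0},{"turn": [0,0,-0.023],"dp": [-0.06,-1,0],"claw": 0}])

```text
t: 10.55
ee_pos: [564.2, 8.6, 195.1]
orientation: [-1.242, 1.174, -1.163]
ft_force: [-0.0, 0.0, -1.2]
width: 53.6
```

jog_arm(steps=[{"turn": [0,0,-0.023],"dp": [-0.06,-0.5,0],"claw": 0},{"turn": [0,0,-0.023],"dp": [-0.06,-1,0],"claw": 0},{"turn": [0,0,-0.023],"dp": [-0.06,-1,0],"claw": 0},{"turn": [0,0,-0.023],"dp": [-0.06,-1,0],"claw": 0}])

```text
t: 10.88
ee_pos: [559.4, -71.4, 194.6]
orientation: [-1.208, 1.23, -1.216]
ft_force: [0.0, 1.2, -1.3]
width: 53.9
```

jog_arm(steps=[{"turn": [0,0,-0.023],"dp": [-0.06,-0.5,0],"claw": 0},{"turn": [0,0,-0.023],"dp": [-0.06,-1,0],"claw": 0},{"turn": [0,0,-0.023],"dp": [-0.06,-1,0],"claw": 0},{"turn": [0,0,-0.023],"dp": [-0.06,-1,0],"claw": 0}])

```text
t: 11.22
ee_pos: [554.9, -150.9, 194.2]
orientation: [-1.171, 1.285, -1.269]
ft_force: [0.2, 0.4, -0.9]
width: 53.4
```

```bash
python3 - <<'E'
from h import *
st()
E
```

```text
t 11.22 p [ 554.9 -150.9  194.2] jawyaw -95.18 axis [-0.01   0.003 -1.   ] F [ 0.2  0.4 -0.9] w 53.4 q [-0.29  0.39  1.76 -0.    1.    1.38]
```

jog_arm(steps=[{"turn": [-0.001,-0.003,-0.02],"dp": [-0.02,-0.3,0],"claw": 0},{"turn": [-0.001,-0.003,-0.02],"dp": [-0.02,-0.46,-0.2],"claw": 0},{"turn": [-0.001,-0.003,-0.02],"dp": [-0.02,-0.46,-0.6],"claw": 0},{"turn": [-0.001,-0.003,-0.02],"dp": [-0.02,-0.46,-1],"claw": 0},{"turn": [-0.001,-0.003,-0.02],"dp": [-0.02,-0.46,-1],"claw": 0},{"turn": [-0.001,-0.003,-0.02],"dp": [-0.02,-0.46,-1],"claw": 0}])

```text
t: 11.72
ee_pos: [552.3, -185.1, 112.9]
orientation: [-1.137, 1.324, -1.316]
ft_force: [-0.2, 0.4, -0.9]
width: 53.7
```

```bash
python3 - <<'E'
from h import *
st(); grab('wrist','w12')
E
```

```text
t 11.72 p [ 552.3 -185.1  112.9] jawyaw -98.66 axis [-0.005  0.002 -1.   ] F [-0.2  0.4 -0.9] w 53.7 q [-0.34  0.51  1.79  0.    0.85  1.38]
```

View pics/w12.png

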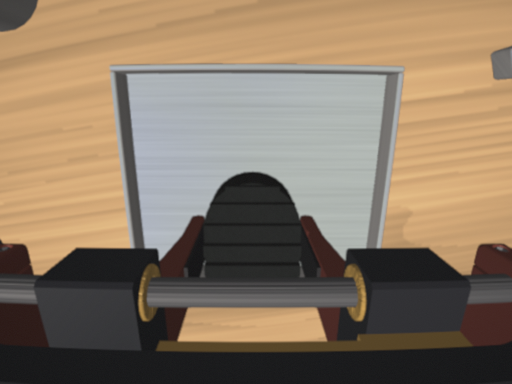

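The heel is centred over the tray and square with it (walls at u≈130 and 385). I'll lower it now.

jog_arm(steps=[{"turn": [0,-0.0015,0],"dp": [0,0,-0.4],"claw": 0},{"turn": [0,-0.0015,0],"dp": [0,0,-0.7],"claw": 0},{"turn": [0,-0.0015,0],"dp": [0,0,-0.9],"claw": 0},{"turn": [0,-0.0015,0],"dp": [0,0,-0.98],"claw": 0},{"turn": [0,-0.0015,0],"dp": [0,0,-0.98],"claw": 0},{"turn": [0,-0.0015,0],"dp": [0,0,-0.98],"claw": 0}])

```text
t: 12.27
ee_pos: [555.1, -185.8, 37.8]
orientation: [-1.13, 1.315, -1.322]
ft_force: [0.2, 0.0, -1.1]
width: 54.0
```

```bash
python3 - <<'E'
from h import *
st()
E
```

```text
t 12.27 p [ 555.1 -185.8   37.8] jawyaw -98.63 axis [ 0.005 -0.    -1.   ] F [ 0.2  0.  -1.1] w 54.0 q [-0.34  0.63  1.81  0.    0.7   1.38]
```

jog_arm(steps=[{"turn": [0,0.0015,0],"dp": [0,0,-0.1],"claw": 0},{"turn": [0,0.0015,0],"dp": [0,0,-0.17],"claw": 0},{"turn": [0,0.0015,0],"dp": [0,0,-0.19],"claw": 0},{"turn": [0,0.0015,0],"dp": [0,0,-0.19],"claw": 0},{"turn": [0,0.0015,0],"dp": [0,0,-0.19],"claw": 0}])

```text
t: 12.68
ee_pos: [555.0, -185.9, 22.6]
orientation: [-1.134, 1.319, -1.32]
ft_force: [-0.5, 0.3, -1.1]
width: 53.7
```

jog_arm(steps=[{"turn": [0,0,0],"dp": [0,0,-0.02],"claw": 0},{"turn": [0,0,0],"dp": [0,0,-0.02],"claw": 0},{"turn": [0,0,0],"dp": [0,0,-0.02],"claw": 0}])

```text
t: 12.93
ee_pos: [555.0, -185.9, 21.0]
orientation: [-1.134, 1.319, -1.32]
ft_force: [-0.8, -0.3, -0.4]
width: 53.8
```

```bash
python3 - <<'E'
from h import *
st()
E
```

```text
t 12.93 p [ 555.  -185.9   21. ] jawyaw -98.64 axis [ 0. -0. -1.] F [-0.8 -0.3 -0.4] w 53.8 q [-0.34  0.66  1.81  0.    0.67  1.38]
```

jog_arm(steps=[{"turn": [0,0,0],"dp": [0,0,-0.015],"claw": 0},{"turn": [0,0,0],"dp": [0,0,-0.015],"claw": 0},{"turn": [0,0,0],"dp": [0,0,-0.015],"claw": 0}])

```text
t: 13.18
ee_pos: [555.0, -185.9, 19.7]
orientation: [-1.134, 1.319, -1.32]
ft_force: [0.3, 0.6, -1.7]
width: 53.8
```

jog_arm(steps=[{"turn": [0,0,0],"dp": [0,0,-0.015],"claw": 0},{"turn": [0,0,0],"dp": [0,0,-0.015],"claw": 0},{"turn": [0,0,0],"dp": [0,0,-0.015],"claw": 0}])

```text
t: 13.43
ee_pos: [555.1, -185.9, 19.4]
orientation: [-1.134, 1.319, -1.32]
ft_force: [-2.9, 1.5, 8.2]
width: 53.6
```

The heel touched the tray floor at the height I expected (19.4). I'll release it and rise.

jog_arm(steps=[{"turn": [0,0,0],"dp": [0,0,0],"claw": 1},{"turn": [0,0,0],"dp": [0,0,0],"claw": 1},{"turn": [0,0,0],"dp": [0,0,0],"claw": 1},{"turn": [0,0,0],"dp": [0,0,0],"claw": 1},{"turn": [0,0,0],"dp": [0,0,0],"claw": 1},{"turn": [0,0,0],"dp": [0,0,0],"claw": 1},{"turn": [0,0,0],"dp": [0,0,0.2],"claw": 1},{"turn": [0,0,0],"dp": [0,0,0.5],"claw": 1},{"turn": [0,0,0],"dp": [0,0,0.9],"claw": 1},{"turn": [0,0,0],"dp": [0,0,1],"claw": 1},{"turn": [0,0,0],"dp": [0,0,1],"claw": 1}])

```text
t: 14.35
ee_pos: [556.9, -186.6, 102.0]
orientation: [-1.131, 1.315, -1.323]
ft_force: [-0.3, -1.3, -0.4]
width: 88.0
```

jog_arm(steps=[{"turn": [0,0,0],"dp": [0,0,0.4],"claw": 1},{"turn": [0,0,0],"dp": [0,0,0.9],"claw": 1},{"turn": [0,0,0],"dp": [0,0,1],"claw": 1},{"turn": [0,0,0],"dp": [0,0,1],"claw": 1}])

```text
t: 14.68
ee_pos: [558.4, -187.1, 183.8]
orientation: [-1.129, 1.311, -1.326]
ft_force: [0.9, 1.0, 0.3]
width: 87.7
```

```bash
python3 - <<'E'
from h import *
st(); grab('wrist','w13'); 
o,d=load('w13'); P=cloud(o,d);Z=P[...,2]
m=(Z>20)&(Z<60)&(abs(P[...,0]-555)<45)&(abs(P[...,1]+186)<40); rectw(o,d,m,39,'heel top'); print(np.nanpercentile(Z[m],[10,50,90]))
E
```

```text
t 14.68 p [ 558.4 -187.1  183.8] jawyaw -98.65 axis [ 0.01  -0.003 -1.   ] F [0.9 1.  0.3] w 87.7 q [-0.34  0.41  1.75 -0.    0.97  1.38]
heel top ((558.0390625, -185.96685791015625), (53.705116271972656, 66.59649658203125), 81.27030944824219) 188
[34.89842953 38.71488909 39.95501012]
```

View pics/w13.png

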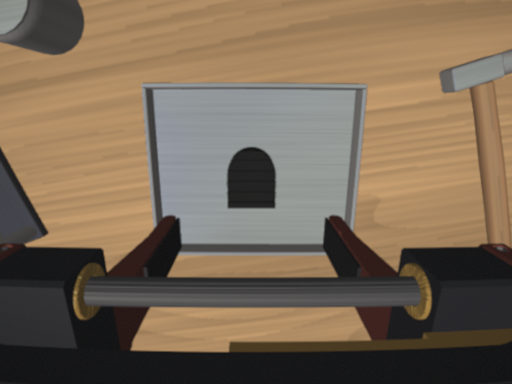

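The heel lies flat in the tray, lugs up, with its top at about 39. Now I'll go back to the handle.

jog_arm(steps=[{"turn": [0,0,0.12],"dp": [-0.1,0.3,0.3],"claw": 1},{"turn": [0,0,0.12],"dp": [-0.2,0.7,0.6],"claw": 1},{"turn": [0,0,0.12],"dp": [-0.23,0.8,0.65],"claw": 1},{"turn": [0,0,0.12],"dp": [-0.23,0.8,0.65],"claw": 1}])

```text
t: 15.07
ee_pos: [537.7, -120.8, 232.8]
orientation: [-1.306, 1.033, -1.038]
ft_force: [-0.4, -0.8, -0.2]
width: 87.9
```

jog_arm(steps=[{"turn": [0,0,0.12],"dp": [-0.12,0.4,0],"claw": 1},{"turn": [0,0,0.12],"dp": [-0.23,0.8,0],"claw": 1},{"turn": [0,0,0.12],"dp": [-0.23,0.8,0],"claw": 1},{"turn": [0,0,0.12],"dp": [-0.23,0.8,0],"claw": 1}])

```text
t: 15.4
ee_pos: [518.0, -56.1, 230.2]
orientation: [-1.436, 0.748, -0.746]
ft_force: [-0.8, 0.1, -0.3]
width: 88.0
```

jog_arm(steps=[{"turn": [0,0,0.12],"dp": [-0.12,0.4,0],"claw": 1},{"turn": [0,0,0.12],"dp": [-0.23,0.8,0],"claw": 1},{"turn": [0,0,0.12],"dp": [-0.23,0.8,0],"claw": 1},{"turn": [0,0,0.12],"dp": [-0.23,0.8,0],"claw": 1}])

```text
t: 15.73
ee_pos: [498.9, 8.1, 228.5]
orientation: [-1.521, 0.459, -0.452]
ft_force: [0.1, -0.2, 1.2]
width: 87.9
```

jog_arm(steps=[{"turn": [0,0,0.12],"dp": [-0.12,0.4,0],"claw": 1},{"turn": [0,0,0.12],"dp": [-0.23,0.8,0],"claw": 1},{"turn": [0,0,0.12],"dp": [-0.23,0.8,0],"claw": 1},{"turn": [0,0,0.12],"dp": [-0.23,0.8,0],"claw": 1}])

```text
t: 16.07
ee_pos: [480.6, 72.0, 227.4]
orientation: [-1.565, 0.166, -0.157]
ft_force: [0.3, -0.8, -0.3]
width: 87.1
```

```bash
python3 - <<'E'
from h import *
st()
E
```

```text
t 16.07 p [480.6  72.  227.4] jawyaw -11.81 axis [-0.006  0.    -1.   ] F [ 0.3 -0.8 -0.3] w 87.1 q [0.12 0.21 1.92 0.   1.01 0.33]
```

jog_arm(steps=[{"turn": [0,-0.002,0.13],"dp": [-0.1,0.4,0],"claw": 0.5},{"turn": [0,-0.002,0.13],"dp": [-0.2,0.8,0],"claw": 0.5},{"turn": [0,-0.002,0.13],"dp": [-0.2,0.96,0],"claw": 0.5},{"turn": [0,-0.002,0.13],"dp": [-0.2,0.96,0],"claw": 0.5},{"turn": [0,-0.002,0.13],"dp": [-0.2,0.96,0],"claw": 0.5},{"turn": [0,-0.002,0.13],"dp": [-0.2,0.96,0],"claw": 0.5}])

```text
t: 16.57
ee_pos: [465.1, 147.6, 226.8]
orientation: [-1.567, -0.152, 0.152]
ft_force: [-0.5, 0.0, 0.1]
width: 51.5
```

```bash
python3 - <<'E'
from h import *
st(); o,d=grab('wrist','w14'); lev(o,d)
E
```

```text
t 16.57 p [465.1 147.6 226.8] jawyaw 11.09 axis [ 0.    -0.001 -1.   ] F [-0.5  0.   0.1] w 51.5 q [ 0.28  0.22  1.92 -0.    1.    0.09]
heel z [ 62.2  74.7 102.5 103. ]
bar top [177.7 179.3 179.7] 739
mould 109.00246351750025
```

View pics/w14.png

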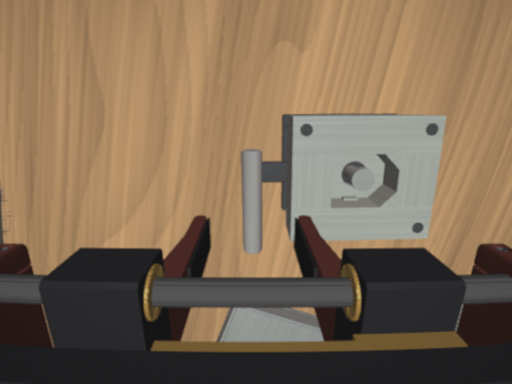

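The pocket is empty with the rod standing up in it, and the bar (u≈252) is centred between the fingers. I'll go down to z≈155 and grip.

jog_arm(steps=[{"turn": [0,0,0.002],"dp": [0,0.015,-0.3],"claw": 0.5},{"turn": [0,0,0.002],"dp": [0,0.015,-0.6],"claw": 0.5},{"turn": [0,0,0.002],"dp": [0,0.015,-0.8],"claw": 0.5},{"turn": [0,0,0.002],"dp": [0,0.015,-0.9],"claw": 0.5},{"turn": [0,0,0.002],"dp": [0,0.015,-0.9],"claw": 0.5},{"turn": [0,0,0.002],"dp": [0,0.015,-0.9],"claw": 0.5}])

```text
t: 17.12
ee_pos: [465.4, 148.2, 155.0]
orientation: [-1.566, -0.155, 0.156]
ft_force: [1.4, 0.4, 0.6]
width: 44.0
```

jog_arm(steps=[{"turn": [0,0,0],"dp": [0,0,0],"claw": 0},{"turn": [0,0,0],"dp": [0,0,0],"claw": 0},{"turn": [0,0,0],"dp": [0,0,0],"claw": 0},{"turn": [0,0,0],"dp": [0,0,0],"claw": 0},{"turn": [0,0,0],"dp": [0,0,0],"claw": 0},{"turn": [0,0,0],"dp": [0,0,0],"claw": 0},{"turn": [0,0,0],"dp": [0,0,0],"claw": 0},{"turn": [0,0,0],"dp": [0,0,0],"claw": 0}])

```text
t: 17.78
ee_pos: [464.9, 148.2, 155.1]
orientation: [-1.566, -0.155, 0.156]
ft_force: [-4.8, -0.2, 4.6]
width: 15.2
```

Same grip height as before, so fully down is TCP z≈119.

jog_arm(steps=[{"turn": [0,0,0],"dp": [0,0,-0.05],"claw": 0},{"turn": [0,0,0],"dp": [0,0,-0.12],"claw": 0},{"turn": [0,0,0],"dp": [0,0,-0.2],"claw": 0},{"turn": [0,0,0],"dp": [0,0,-0.28],"claw": 0},{"turn": [0,0,0],"dp": [0,0,-0.36],"claw": 0},{"turn": [0,0,0],"dp": [0,0,-0.43],"claw": 0},{"turn": [0,0,0],"dp": [0,0,-0.46],"claw": 0},{"turn": [0,0,0],"dp": [0,0,-0.47],"claw": 0},{"turn": [0,0,0],"dp": [0,0,-0.47],"claw": 0}])

```text
t: 18.53
ee_pos: [464.9, 148.2, 119.1]
orientation: [-1.567, -0.155, 0.157]
ft_force: [-9.3, -2.1, 25.4]
width: 15.4
```

```bash
python3 - <<'E'
from h import *
st(); o,d=grab('wrist','w15'); lev(o,d)
E
```

```text
t 18.53 p [464.9 148.2 119.1] jawyaw 11.37 axis [-0.001 -0.001 -1.   ] F [-9.3 -2.1 25.4] w 15.4 q [ 0.28  0.38  2.   -0.    0.76  0.09]
heel z [65.1 73.6 74.8 75.2]
bar top [141.7 143.2 143.7] 1548
mould 108.4588844325755
```

It is down at the stop: 25 N, and the bar has dropped 36 mm. I'll release and retreat.

jog_arm(steps=[{"turn": [0,0,0],"dp": [0,0,-0.02],"claw": 0.5},{"turn": [0,0,0],"dp": [0,0,-0.02],"claw": 0.5},{"turn": [0,0,0],"dp": [0,0,-0.02],"claw": 0.5},{"turn": [0,0,0],"dp": [0,0,0],"claw": 0.5},{"turn": [0,0,0],"dp": [0,0,0],"claw": 0.5},{"turn": [0,0,0],"dp": [0,0,0],"claw": 0.5},{"turn": [0,0,0],"dp": [0,0,0.3],"claw": 0.5},{"turn": [0,0,0],"dp": [0,0,0.7],"claw": 0.5},{"turn": [0,0,0],"dp": [0,0,1],"claw": 0.5},{"turn": [0,0,0],"dp": [0,0,1],"claw": 0.5},{"turn": [0,0,0],"dp": [0,0,1],"claw": 0.5}])

```text
t: 19.5
ee_pos: [465.8, 148.4, 200.2]
orientation: [-1.566, -0.157, 0.154]
ft_force: [-0.6, -0.3, -0.2]
width: 43.7
```

```bash
python3 - <<'E'
from h import *
st(); o,d=grab('wrist','w16'); lev(o,d); grab('side','s16')
E
```

```text
t 19.5 p [465.8 148.4 200.2] jawyaw 11.37 axis [ 0.002 -0.001 -1.   ] F [-0.6 -0.3 -0.2] w 43.7 q [ 0.28  0.25  1.95 -0.    0.94  0.09]
heel z [65.3 73.7 74.9 75.4]
bar top [141.8 143.3 143.8] 663
mould 108.68857496940117
```

View pics/w16.png

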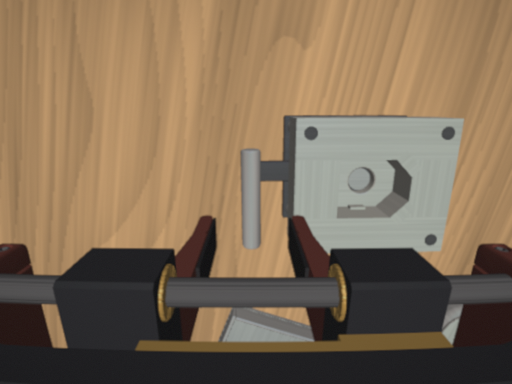

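View pics/s16.png

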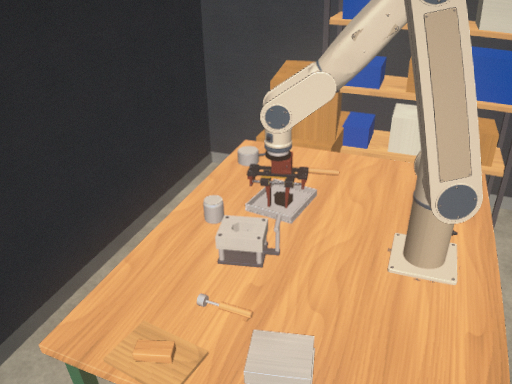

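The bar top reads 143.3, which is 36.0 mm below the raised reading. The rod is sunk below the pocket floor, the heel is in the tray and the arm is clear of everything. Handing in.

```bash
python3 -c "
from h import *
ctrl.close_job()"
```

```text
the job is handed in; nothing more can be done
```

The job is done and handed in at about 19.6 s: the heel is out of the mould and in the tray, and the knockout handle is fully back down.

- **Raising:** I gripped the T-bar and lifted it to its stop, which brought the heel up 28 mm.
- **Placing:** I gripped the heel across its straight sides and lifted it out. I set it down near the middle of the tray and let go when it touched the floor with about 8 N.
- **Lowering:** I gripped the T-bar again and pushed it down to its stop. The wrist force read 25 N there, the highest reading I saw.

**Last checks:**
- **Heel:** it lies flat in the tray with the lugs up, its top at 39 mm as expected.
- **Handle:** the bar is exactly 36.0 mm below its raised height, and the rod no longer stands up in the pocket.
- **Arm:** it is clear of everything, about 60 mm above the bar.
- **Tin, roller and hammer:** I never went near them. The tin and roller look unmoved in the last side view; I did not measure any of the three again.

**Disagreements:** the top and wrist cameras differed by about 3 mm on the mould's position, so I used the wrist camera and the grip readings. One jog call was refused for a missing key; the arm did not move.

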